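# Sort the stacked turning blanks into their colour trays

### The arm

A 6-joint arm with a two-finger parallel gripper is mounted at the origin on the work surface. World frame = base frame: x ahead of the robot, y to its left, z up, the work surface at z = 0. Lengths are in mm, angles in rad, forces in N, time in s.
With the tool pointing down it reaches from about 400 to 925 mm from the base axis. Payload 12.5 kg.
Tool frame: the origin (TCP) lies at the very end of the fingers, on their centre line; the grasp point (between the pads) lies 19 mm behind it (grasp_offset is the distance from the TCP to the grasp point, in mm); z points along the fingers, y is the line along which they close (so a half turn about z gives the same grasp; the last joint's range is limited). The gripper opens to 95 mm and grips with 3 to 60 N. Pads are 20 mm wide; open, the fingers measure 119 mm over their backs; the gripper's body (75 mm by 180 mm) begins 59 mm behind the grasp point.
Start: joints at [1.147, 0.491, 1.559, -0, 1.092, -0.106], TCP at [195.282, 593.727, 214.661] pointing down, gripper open.
Joint ranges: [-3.1, 3.1], [-0.84, 2.19], [0.05, 2.79], [-1.13, 4.28], [0.06, 2.93], [-2.69, 2.69]. Speed limits (rad/s): [2.22, 2.22, 2.79, 3.14, 3.14, 3.14].

### API

Orientations are given as a unit quaternion [w, x, y, z].
In Python, from workcell import * gives the robot as it stands. The module is installed in compiled form; this text tells all that it offers.
- The arm moves only by the tool play_rows, never from a script. Its argument "commands" is a list of rows, each an object with "offset": the shift along the world's x, y, z in mm, a list of three; "angular": the turn, a rotation vector about the world's x, y, z in rad, a list of three; "fingers": the opening, from -1 (shut) to 1 (fully open), so that 0 is half open. A call has exactly 5 rows; each row is the pose to reach, as a shift and turn from the pose commanded when the call began; what a row does not reach only later rows make up. A row lasts 1/8 s, in which the tool goes at most 62.5 mm and 10.7 degrees, less where a joint would pass 70% of its speed; a pose out of reach is approached as far as the arm can. A call with a gripper value outside its range is refused whole. The fingers move at their own pace and stop on an object; "squeeze" is the grip in N (left out, the last holds). Time passes only in rows, so rows that repeat a pose let the fingers close, or fill a call up. It gives the time, the measured TCP pose, the force, the opening and the grip force at its end, in the units of the state.
- get_state(): the state, without advancing time (a new reading comes with each control period).
- get_image(name): name is "side" or "top"; returns a dict with "color" (420x560x3 uint8, red, green, blue), "fx", "fy", "cx", "cy" (pixels), "world_from_camera" (4x4, takes a point from camera to world coordinates). Camera axes: x right, y down, z forward; pixel columns grow to the right and rows downward; lengths in mm; the calibration is good to about 2 mm. A picture is of the moment at which its call begins. There is no depth.
- finish_job(): hands the job in; it is judged then, once.
The state is a dict: "time": time; "qpos": joint angles; "dq": joint speeds; "joint_efforts": joint torques, N m; "position": TCP position; "tcp_rot": TCP orientation; "contact_force": force on the tool from outside, world axes, zero at the start; "torque": the same for the moment, N m; "gripper_width": opening from 0.0 (shut) to 1.0 (fully open); "grasp_force": force on a finger pad.
Only numpy, scipy, OpenCV 4.12 (cv2) and the standard library are available. Lean on these libraries where they do the work, as an engineer would, in place of code of your own. Each camera call takes 0.05 s, during which the arm holds its last target. There are 200 camera calls.

### The job

Take the crossed stack of four turning blanks apart from the top down, clearing both upper blanks before the lower ones, and lay each blank flat and lengthwise, the same side up, inside the tray of the same colour as its painted marks. Set them down rather than drop them, and do not disturb the wax tin.

Things in the scene. Friction and masses are not known exactly. Their poses are not given: they have to be found in the camera images.
- blank_red: Loose pale wooden bar 116 x 28 x 28 mm, 70 g, red painted ends (16 mm) and middle band (24 mm). Origin: centre of underside; x along its length, z up. At the start: UPPER layer, underside 40 mm above the bench, across both lower blanks. The two of a layer are parallel, 68 mm between centre lines (40 mm gap); layers cross at right angles.
- blank_blue: Loose pale wooden bar 116 x 28 x 28 mm, 70 g, blue painted ends (16 mm) and middle band (24 mm). Origin: centre of underside; x along its length, z up. At the start: UPPER layer, underside 40 mm above the bench, across both lower blanks. The two of a layer are parallel, 68 mm between centre lines (40 mm gap); layers cross at right angles.
- blank_yellow: Loose pale wooden bar 116 x 28 x 28 mm, 70 g, yellow painted ends (16 mm) and middle band (24 mm). Origin: centre of underside; x along its length, z up. At the start: LOWER layer, underside 12 mm up on a fixed plywood pallet 112 mm square, bridged near its ends by the upper two. The two of a layer are parallel, 68 mm between centre lines (40 mm gap); layers cross at right angles.
- blank_green: Loose pale wooden bar 116 x 28 x 28 mm, 70 g, green painted ends (16 mm) and middle band (24 mm). Origin: centre of underside; x along its length, z up. At the start: LOWER layer, underside 12 mm up on a fixed plywood pallet 112 mm square, bridged near its ends by the upper two. The two of a layer are parallel, 68 mm between centre lines (40 mm gap); layers cross at right angles.
- tray_red: Red painted shallow tray, fixed to the bench, outside 148 x 60 mm and 8 mm high; floor 4 mm thick, rim 4 mm wide standing 4 mm above the floor, inside 140 x 52 mm. Origin: centre of its underside on the bench; x along its length, z up. It takes the red blank lengthwise.
- tray_blue: Blue painted shallow tray, fixed to the bench, outside 148 x 60 mm and 8 mm high; floor 4 mm thick, rim 4 mm wide standing 4 mm above the floor, inside 140 x 52 mm. Origin: centre of its underside on the bench; x along its length, z up. It takes the blue blank lengthwise.
- tray_yellow: Yellow painted shallow tray, fixed to the bench, outside 148 x 60 mm and 8 mm high; floor 4 mm thick, rim 4 mm wide standing 4 mm above the floor, inside 140 x 52 mm. Origin: centre of its underside on the bench; x along its length, z up. It takes the yellow blank lengthwise.
- tray_green: Green painted shallow tray, fixed to the bench, outside 148 x 60 mm and 8 mm high; floor 4 mm thick, rim 4 mm wide standing 4 mm above the floor, inside 140 x 52 mm. Origin: centre of its underside on the bench; x along its length, z up. It takes the green blank lengthwise.
- wax_tin: Brass coloured round tin of sealing wax, 72 mm across, 54 mm high, loose, standing on the bench beyond the trays; not to be disturbed. Origin: centre of its underside, z up.
Not all that is in view belongs to the job. Several things have the shape of the tray_red; the one meant has the colours described above.

How it is judged:
By the outcome, as a careful person would: the job done as asked, in the order asked, and still so for the second after the job is handed in, with the robot touching nothing.
It also fails if it takes over 112 s, if anything falls off the work surface, if the arm or the gripper's body presses on something with over 40 N, if the wrist force passes 120 N, or if a joint passes its speed limit or range.

## Working session

There is one attempt and no reset: what is moved stays moved. The work goes in short steps, Python scripts to look and compute and a tool call to move; the robot and the scene stay as the last step left them, time stands still between calls to the robot, and variables do not carry over. Pictures are saved under pics/ and viewed, at most 14 in all, crops included, and the job is handed in when it is done.

Besides the shell and the picture viewer there is one more tool, called after "Call:" as name(argument=value, ...) on one line, values as JSON. play_rows: Moves the arm, as the interface text tells. Its arguments: {"type":"object","properties":{"commands":{"type":"array","items":{"type":"object","properties":{"offset":{"type":"array","items":{"type":"number"}},"angular":{"type":"array","items":{"type":"number"}},"fingers":{"type":"number"}}}},"squeeze":{"type":"number"}},"required":["commands"]}

```bash
mkdir -p pics
python3 - <<'E'
from workcell import *
import cv2,numpy as np
for n in("top","side"):
    im=get_image(n); cv2.imwrite(f"pics/{n}0.png",im["color"][:,:,::-1]); 
    print(n,im["fx"],im["fy"],im["cx"],im["cy"]); print(np.round(im["world_from_camera"],4).tolist())
s=get_state();print(s)
E
```

```text
top 418.6884269066338 418.6884269066338 282.2917902977071 203.93830425676728
[[-0.0064, -0.9964, 0.0851, 408.5034], [-1.0, 0.0059, -0.006, 13.5168], [0.0055, -0.0851, -0.9964, 1011.2039], [0.0, 0.0, 0.0, 1.0]]
side 466.33698336791406 466.33698336791406 274.73400088369425 209.99572284272992
[[0.82, -0.31, 0.4811, -129.3417], [-0.572, -0.4723, 0.6707, -856.0846], [0.0193, -0.8251, -0.5646, 771.3074], [0.0, 0.0, 0.0, 1.0]]
{'time': 0.1, 'qpos': array([ 1.14738640e+00,  4.91471303e-01,  1.55935794e+00,  1.91096716e-05,
        1.09169838e+00, -1.05598268e-01]), 'dq': array([-0.00211468, -0.00089018, -0.00165138,  0.00030677, -0.00066658,
       -0.00018219]), 'joint_efforts': array([ 3.11388620e-03, -6.13628125e+01, -2.58609563e+01,  6.94210804e-02,
        4.69903811e-02, -8.72007217e-05]), 'position': array([195.19604638, 593.52725484, 214.1480938 ]), 'tcp_rot': array([-1.30396796e-04,  1.58242252e-01,  9.87400208e-01, -4.49009654e-04]), 'contact_force': array([ 0.70188841,  0.32608181, -0.76623952]), 'torque': array([ 0.00250769,  0.01712602, -0.00847537]), 'grasp_force': 0.0, 'gripper_width': 1.0008033558981593}
```

View pics/top0.png

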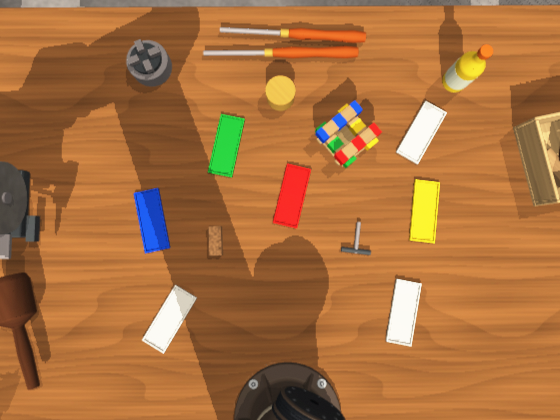

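View pics/side0.png

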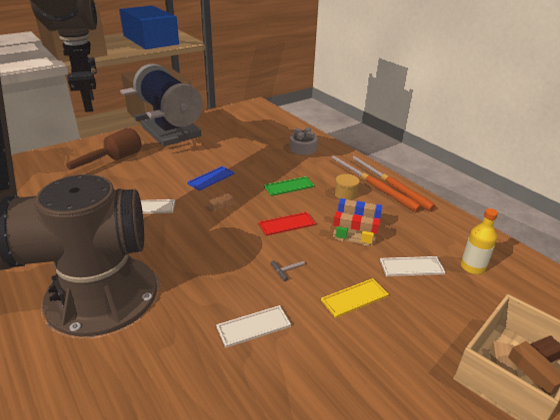

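```bash
cat > h.py <<'E'
from workcell import *
import cv2,numpy as np
def ray(im,uv,z):
    M=np.array(im["world_from_camera"]);uv=np.atleast_2d(uv).astype(float)
    d=np.c_[(uv[:,0]-im["cx"])/im["fx"],(uv[:,1]-im["cy"])/im["fy"],np.ones(len(uv))]@M[:3,:3].T
    return M[:3,3]+d*((z-M[2,3])/d[:,2])[:,None]
R={"red":[(0,8),(172,180)],"blue":[(105,125)],"yellow":[(22,33)],"green":[(45,80)]}
def mask(im,c,smin=150,vmin=60):
    h=cv2.cvtColor(im["color"],cv2.COLOR_RGB2HSV);m=0
    for a,b in R[c]: m=m|cv2.inRange(h,(a,smin,vmin),(b,255,255))
    return m
def blobs(im,c,amin=15,**k):
    n,l,s,ce=cv2.connectedComponentsWithStats(mask(im,c,**k))
    return [(s[i],ce[i],l==i) for i in range(1,n) if s[i][4]>=amin]
def rect(P):  # world xy points -> centre, size, angle of long side
    (c,s,a)=cv2.minAreaRect(P[:,:2].astype(np.float32))
    if s[0]<s[1]: s=s[::-1];a+=90
    return np.round(c,1),np.round(s,1),round((a+90)%180-90,1)
E
python3 - <<'E'
from h import *
im=get_image("top");sd=get_image("side")
for c in R:
    for s,ce,m in blobs(im,c):
        ct=np.argwhere(m)[:,::-1]
        print("top",c,s,np.round(ce,1),*rect(ray(im,ct,8)))
    for s,ce,m in blobs(sd,c):
        if 320<ce[0]<400 and 190<ce[1]<250: print("side",c,s,np.round(ce,1))
a=cv2.resize(im["color"][90:180,300:400],None,fx=6,fy=6,interpolation=cv2.INTER_NEAREST)[:,:,::-1]
cv2.imwrite("pics/c1.png",a)
b=cv2.resize(sd["color"][190:250,320:395],None,fx=8,fy=8,interpolation=cv2.INTER_NEAREST)[:,:,::-1]
cv2.imwrite("pics/c2.png",b)
E
```

```text
top red [368 122  14  15 100] [374.9 128.9] [ 677.  -220.6] [33.3 18.7] 37.2
top red [351 135  15  17 136] [358.2 142.4] [ 643.4 -178.4] [32.8 26.5] 36.6
top red [334 149  14  17 130] [340.4 156.9] [ 608.1 -134.5] [32.1 24.3] 39.6
top red [ 273  163   38   66 1590] [291.5 195.6] [514.8 -14.8] [150.5  61.8] -14.0
side red [333 211   9  16 100] [336.7 218.4]
side red [351 214  11  17 143] [355.7 222.1]
side red [371 218   9  16 105] [375.1 225.4]
top blue [350 101  12  14  88] [356.  106.9] [ 732.2 -175.2] [32.8 17.5] 35.4
top blue [332 113  15  17 122] [339.4 120.4] [ 697.6 -132.6] [32.3 26.1] 38.7
top blue [316 127  13  16 114] [321.7 134.7] [663.  -89.6] [31.8 22.2] 38.7
top blue [ 134  188   36   65 1539] [151.3 220.1] [457.8 321.5] [147.3  60.1] 11.9
side blue [338 199   7  13  61] [341.3 204.5]
side blue [355 202  10  13  95] [359.5 207.8]
side blue [375 205   7  13  67] [378.  210.8]
top yellow [281  31   8   4  29] [284.1  32.5] [ 9.229e+02 -8.000e-01] [17.5  7.8] 89.8
top yellow [265  50   7   5  32] [268.1  52.2] [872.7  40.5] [14.9 10.3] 89.8
top yellow [455  52  31  28 620]
[... 300 characters left out ...]
349 118  17  17 158] [356.5 126.1] [ 683.9 -174.8] [37.9 25.8] -50.3
top yellow [365 138  14  12  75] [371.2 143.4] [ 640.8 -209.7] [36.9 12.1] -45.4
top yellow [ 409  179   31   65 1590] [424.3 211. ] [ 475.8 -334.2] [149.4  61.7] -7.1
side yellow [363 232  10   4  25] [367.6 233.2]
side yellow [363 237   8   6  17] [367. 240.]
top green [ 208  114   37   63 1495] [225.9 145.1] [639.1 143.7] [148.6  60.5] -12.1
top green [316 122  10   8  25] [320.5 125.4] [686.5 -86.9] [28.2  4.9] -54.4
top green [327 136  16  17 137] [334.5 144.1] [ 639.7 -121. ] [36.  23.5] -48.6
top green [343 156  13  12  64] [349.5 161.4] [ 596.6 -156.4] [34.9 10.3] -45.4
side green [336 227  11  11 102] [341.2 232. ]
```

View pics/c1.png

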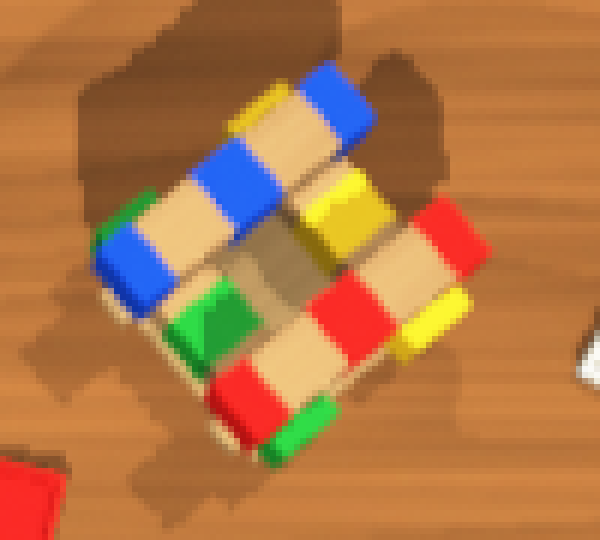

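View pics/c2.png

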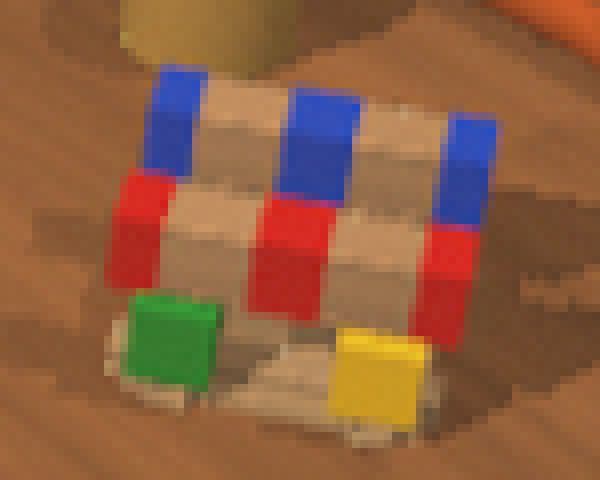

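Candidates for the red tray, in top-view pixels: red (292,195), green (226,145), blue (152,220), yellow (425,210), and white (421,132), (404,312), (169,319). Only (292,195) is red. The stack is at (348,133). Its upper layer is blue (339,120) and red (358,142); the lower layer is green (334,144) and yellow (356,126). The brass tin is at (280,90). I'll confirm the red tray in a crop and compute the poses.

Run:
```python
from h import *
im=get_image("top");sd=get_image("side")
cv2.imwrite("pics/c3.png",cv2.resize(im["color"][150:240,250:340],None,fx=6,fy=6)[:,:,::-1])
P={"red":68,"blue":68}
for c in P:
    b=[ce for s,ce,m in blobs(im,c) if s[4]<500]
    w=ray(im,b,68);d=w[-1]-w[0]
    print(c,np.round(w,1).tolist(),"mean",np.round(w.mean(0),1),"len",np.linalg.norm(d),"ang",np.degrees(np.arctan2(d[1],d[0])))
    # top-face band centre from side, bright part
    for s,ce,m in blobs(sd,c):
        if 320<ce[0]<400 and 195<ce[1]<235:
            print("  side on z=56",np.round(ray(sd,ce,56),1))
```

```text
red [[661.0, -206.2, 68.0], [629.5, -166.9, 68.0], [596.0, -125.6, 68.0]] mean [ 628.8 -166.3   68. ] len 103.47899038222606 ang 128.87121400430306
  side on z=56 [[ 595.1 -129.7   56. ]]
  side on z=56 [[ 626.6 -169.5   56. ]]
  side on z=56 [[ 658.4 -208.6   56. ]]
blue [[712.9, -163.8, 68.0], [681.2, -125.0, 68.0], [648.0, -83.5, 68.0]] mean [ 680.7 -124.1   68. ] len 103.22117426199036 ang 128.96439968431852
  side on z=56 [[650.2 -85.8  56. ]]
  side on z=56 [[ 681.6 -125.6   56. ]]
  side on z=56 [[ 713.8 -164.4   56. ]]
```

View pics/c3.png

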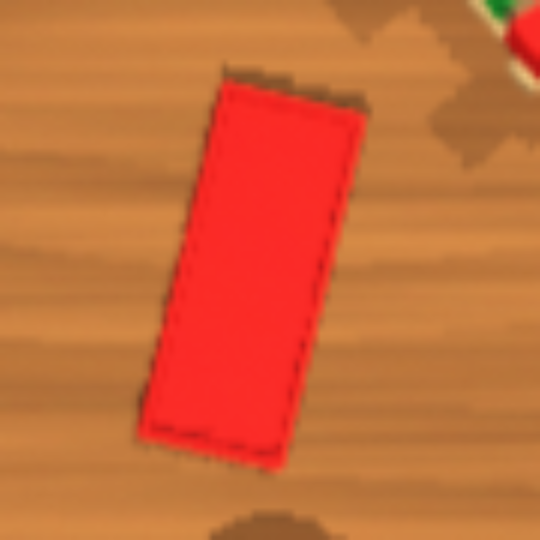

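The crop confirms that tray (292,195) is red, rimmed and empty. Its centre is about (515,-15) and its long axis is at -14°. The blank's measured end spacing, layer spacing and heights agree with the given sizes. I'll go above the red blank next.

Call:
play_rows(commands=[{"offset": [29, -50.7, -4], "angular": [0, 0, -0.0383], "fingers": 0.2}, {"offset": [58, -101.4, -8], "angular": [0, 0, -0.0766], "fingers": 0.2}, {"offset": [87, -152.1, -12], "angular": [0, 0, -0.1149], "fingers": 0.2}, {"offset": [116, -202.8, -16], "angular": [0, 0, -0.1532], "fingers": 0.2}, {"offset": [145, -253.5, -20], "angular": [0, 0, -0.1915], "fingers": 0.2}], squeeze=20)

```text
time: 0.92
position: [341.0, 338.6, 194.7]
tcp_rot: [0.0, 0.252, 0.968, 0.0]
contact_force: [1.3, 0.7, 0.5]
gripper_width: 0.604
grasp_force: 0.0
```

Call:
play_rows(commands=[{"offset": [29, -50.7, -4], "angular": [0, 0, -0.0383], "fingers": 0.2}, {"offset": [58, -101.4, -8], "angular": [0, 0, -0.0766], "fingers": 0.2}, {"offset": [87, -152.1, -12], "angular": [0, 0, -0.1149], "fingers": 0.2}, {"offset": [116, -202.8, -16], "angular": [0, 0, -0.1532], "fingers": 0.2}, {"offset": [145, -253.5, -20], "angular": [0, 0, -0.1915], "fingers": 0.2}])

```text
time: 1.55
position: [486.1, 84.9, 174.7]
tcp_rot: [0.0, 0.344, 0.939, 0.0]
contact_force: [0.7, -0.1, 0.1]
gripper_width: 0.6
grasp_force: 0.0
```

Call:
play_rows(commands=[{"offset": [29, -50.7, -4], "angular": [0, 0, -0.0383], "fingers": 0.2}, {"offset": [58, -101.4, -8], "angular": [0, 0, -0.0766], "fingers": 0.2}, {"offset": [87, -152.1, -12], "angular": [0, 0, -0.1149], "fingers": 0.2}, {"offset": [116, -202.8, -16], "angular": [0, 0, -0.1532], "fingers": 0.2}, {"offset": [145, -253.5, -20], "angular": [0, 0, -0.1915], "fingers": 0.2}])

```text
time: 2.17
position: [631.0, -168.7, 154.5]
tcp_rot: [0.0, 0.432, 0.902, 0.0]
contact_force: [-0.3, -1.5, 0.5]
gripper_width: 0.6
grasp_force: 0.0
```

Call:
play_rows(commands=[{"offset": [0, 0, -40], "angular": [0, 0, 0], "fingers": 0.2}, {"offset": [0, 0, -75], "angular": [0, 0, 0], "fingers": 0.2}, {"offset": [0, 0, -97], "angular": [0, 0, 0], "fingers": 0.2}, {"offset": [0, 0, -107.5], "angular": [0, 0, 0], "fingers": 0.2}, {"offset": [0, 0, -107.5], "angular": [0, 0, 0], "fingers": 0.2}])

```text
time: 2.8
position: [630.2, -166.7, 46.9]
tcp_rot: [-0.0, 0.431, 0.902, 0.0]
contact_force: [0.1, 0.6, 0.9]
gripper_width: 0.599
grasp_force: 0.0
```

Call:
play_rows(commands=[{"offset": [0, 0, 0], "angular": [0, 0, 0], "fingers": -0.2}, {"offset": [0, 0, 0], "angular": [0, 0, 0], "fingers": -0.4}, {"offset": [0, 0, 0], "angular": [0, 0, 0], "fingers": -0.6}, {"offset": [0, 0, 0], "angular": [0, 0, 0], "fingers": -0.8}, {"offset": [0, 0, 0], "angular": [0, 0, 0], "fingers": -0.8}], squeeze=20)

```text
time: 3.42
position: [630.4, -166.8, 47.6]
tcp_rot: [0.0, 0.431, 0.902, 0.0]
contact_force: [-0.5, 1.3, 4.6]
gripper_width: 0.294
grasp_force: 20.0
```

Call:
play_rows(commands=[{"offset": [0, 0, 6], "angular": [0, 0, 0], "fingers": -0.8}, {"offset": [0, 0, 20], "angular": [0, 0, 0], "fingers": -0.8}, {"offset": [0, 0, 38], "angular": [0, 0, 0], "fingers": -0.8}, {"offset": [0, 0, 56], "angular": [0, 0, 0], "fingers": -0.8}, {"offset": [0, 0, 70], "angular": [0, 0, 0], "fingers": -0.8}])

```text
time: 4.05
position: [630.5, -166.8, 119.0]
tcp_rot: [0.001, 0.431, 0.902, 0.0]
contact_force: [0.3, -0.0, -0.4]
gripper_width: 0.293
grasp_force: 20.0
```

Call:
play_rows(commands=[{"offset": [-18, 24, 0], "angular": [0, 0, 0.1], "fingers": -0.8}, {"offset": [-46, 61, 0], "angular": [0, 0, 0.26], "fingers": -0.8}, {"offset": [-75, 99, 0], "angular": [0, 0, 0.42], "fingers": -0.8}, {"offset": [-100, 132, 0], "angular": [0, 0, 0.57], "fingers": -0.8}, {"offset": [-115.5, 152, 0], "angular": [0, 0, 0.6475], "fingers": -0.8}])

```text
time: 4.68
position: [513.7, -13.5, 117.9]
tcp_rot: [0.0, 0.12, 0.993, 0.0]
contact_force: [0.3, 0.2, -1.2]
gripper_width: 0.295
grasp_force: 20.0
```

Call:
play_rows(commands=[{"offset": [0, 0, -35], "angular": [0, 0, 0], "fingers": -0.8}, {"offset": [0, 0, -70], "angular": [0, 0, 0], "fingers": -0.8}, {"offset": [0, 0, -92], "angular": [0, 0, 0], "fingers": -0.8}, {"offset": [0, 0, -101], "angular": [0, 0, 0], "fingers": -0.8}, {"offset": [0, 0, -104], "angular": [0, 0, 0], "fingers": -0.8}])

```text
time: 5.3
position: [515.0, -14.8, 13.4]
tcp_rot: [0.0, 0.122, 0.993, 0.0]
contact_force: [1.4, 0.3, -0.1]
gripper_width: 0.299
grasp_force: 20.0
```

Call:
play_rows(commands=[{"offset": [0, 0, -0.5], "angular": [0, 0, 0], "fingers": -0.8}, {"offset": [0, 0, -1], "angular": [0, 0, 0], "fingers": -0.8}, {"offset": [0, 0, -1.5], "angular": [0, 0, 0], "fingers": -0.8}, {"offset": [0, 0, -2], "angular": [0, 0, 0], "fingers": -0.8}, {"offset": [0, 0, -2], "angular": [0, 0, 0], "fingers": -0.8}])

```text
time: 5.92
position: [514.9, -14.8, 11.6]
tcp_rot: [0.0, 0.122, 0.993, 0.0]
contact_force: [-0.9, 1.1, 6.5]
gripper_width: 0.292
grasp_force: 20.0
```

Call:
play_rows(commands=[{"offset": [0, 0, 0], "angular": [0, 0, 0], "fingers": -0.2}, {"offset": [0, 0, 0], "angular": [0, 0, 0], "fingers": 0.1}, {"offset": [0, 0, 0], "angular": [0, 0, 0], "fingers": 0.1}, {"offset": [0, 0, 10], "angular": [0, 0, 0], "fingers": 0.1}, {"offset": [0, 0, 40], "angular": [0, 0, 0], "fingers": 0.1}])

```text
time: 6.55
position: [514.2, -14.7, 51.2]
tcp_rot: [-0.001, 0.122, 0.993, 0.0]
contact_force: [0.0, -0.0, 1.4]
gripper_width: 0.548
grasp_force: 0.0
```

Call:
play_rows(commands=[{"offset": [10, -7, 40], "angular": [0, 0, -0.1], "fingers": 0.2}, {"offset": [50, -33, 75], "angular": [0, 0, -0.25], "fingers": 0.2}, {"offset": [100, -66, 80], "angular": [0, 0, -0.42], "fingers": 0.2}, {"offset": [145, -96, 80], "angular": [0, 0, -0.57], "fingers": 0.2}, {"offset": [166.5, -110, 80], "angular": [0, 0, -0.6475], "fingers": 0.2}])

```text
time: 7.18
position: [682.9, -126.4, 131.7]
tcp_rot: [0.001, 0.434, 0.901, 0.0]
contact_force: [0.5, 1.1, -0.3]
gripper_width: 0.602
grasp_force: 0.0
```

Run:
```python
from h import *
print(get_state()["position"])
im=get_image("side")
cv2.imwrite("pics/s2.png",im["color"][:,:,::-1])
```

```text
[ 682.86576409 -126.38608891  131.72721398]
```

View pics/s2.png

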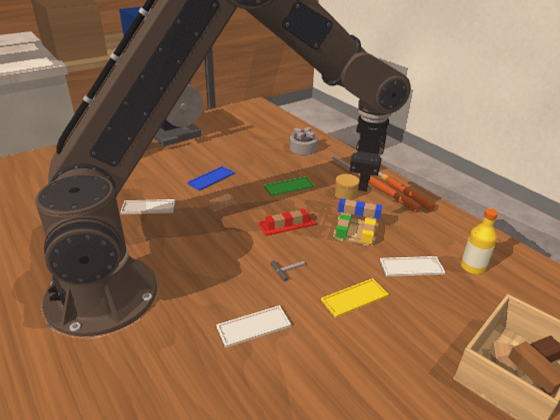

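The red blank sits flat in the red tray at (288,220). Blue (359,208) is still on the lower pair, with the gripper above it. I'll descend onto it.

Call:
play_rows(commands=[{"offset": [0, 0, -30], "angular": [0, 0, 0], "fingers": 0.2}, {"offset": [0, 0, -58], "angular": [0, 0, 0], "fingers": 0.2}, {"offset": [0, 0, -76], "angular": [0, 0, 0], "fingers": 0.2}, {"offset": [0, 0, -84], "angular": [0, 0, 0], "fingers": 0.2}, {"offset": [0, 0, -84], "angular": [0, 0, 0], "fingers": 0.2}])

```text
time: 7.85
position: [681.3, -124.7, 47.4]
tcp_rot: [-0.0, 0.431, 0.902, 0.0]
contact_force: [-0.0, 0.5, 1.3]
gripper_width: 0.601
grasp_force: 0.0
```

Call:
play_rows(commands=[{"offset": [0, 0, 0], "angular": [0, 0, 0], "fingers": -0.2}, {"offset": [0, 0, 0], "angular": [0, 0, 0], "fingers": -0.4}, {"offset": [0, 0, 0], "angular": [0, 0, 0], "fingers": -0.6}, {"offset": [0, 0, 0], "angular": [0, 0, 0], "fingers": -0.8}, {"offset": [0, 0, 0], "angular": [0, 0, 0], "fingers": -0.8}])

```text
time: 8.48
position: [681.4, -124.8, 47.5]
tcp_rot: [0.0, 0.432, 0.902, 0.0]
contact_force: [-1.6, -0.3, 3.4]
gripper_width: 0.294
grasp_force: 20.0
```

Call:
play_rows(commands=[{"offset": [0, 0, 6], "angular": [0, 0, 0], "fingers": -0.8}, {"offset": [0, 0, 20], "angular": [0, 0, 0], "fingers": -0.8}, {"offset": [0, 0, 38], "angular": [0, 0, 0], "fingers": -0.8}, {"offset": [0, 0, 60], "angular": [0, 0, 0], "fingers": -0.8}, {"offset": [0, 0, 80], "angular": [0, 0, 0], "fingers": -0.8}])

```text
time: 9.1
position: [681.5, -124.8, 129.3]
tcp_rot: [0.001, 0.431, 0.902, 0.0]
contact_force: [0.1, -0.1, -1.2]
gripper_width: 0.296
grasp_force: 20.0
```

Call:
play_rows(commands=[{"offset": [-14, 28, 0], "angular": [0, 0, 0.07], "fingers": -0.8}, {"offset": [-37, 74, 0], "angular": [0, 0, 0.18], "fingers": -0.8}, {"offset": [-63, 126, 0], "angular": [0, 0, 0.31], "fingers": -0.8}, {"offset": [-89, 178, 0], "angular": [0, 0, 0.44], "fingers": -0.8}, {"offset": [-115, 230, 0], "angular": [0, 0, 0.57], "fingers": -0.8}])

```text
time: 9.72
position: [565.6, 106.7, 128.6]
tcp_rot: [0.001, 0.158, 0.987, 0.0]
contact_force: [0.2, 0.8, -0.8]
gripper_width: 0.291
grasp_force: 20.0
```

Call:
play_rows(commands=[{"offset": [-26, 52, 0], "angular": [0, 0, 0.13], "fingers": -0.8}, {"offset": [-52, 104, 0], "angular": [0, 0, 0.26], "fingers": -0.8}, {"offset": [-78, 156, 0], "angular": [0, 0, 0.39], "fingers": -0.8}, {"offset": [-97, 193, 0], "angular": [0, 0, 0.48], "fingers": -0.8}, {"offset": [-108.5, 216.3, 0], "angular": [0, 0, 0.53], "fingers": -0.8}])

```text
time: 10.35
position: [456.9, 323.4, 128.5]
tcp_rot: [0.001, -0.106, 0.994, 0.0]
contact_force: [-0.1, 0.1, -0.5]
gripper_width: 0.294
grasp_force: 20.0
```

Call:
play_rows(commands=[{"offset": [0, 0, -35], "angular": [0, 0, 0], "fingers": -0.8}, {"offset": [0, 0, -72], "angular": [0, 0, 0], "fingers": -0.8}, {"offset": [0, 0, -98], "angular": [0, 0, 0], "fingers": -0.8}, {"offset": [0, 0, -111], "angular": [0, 0, 0], "fingers": -0.8}, {"offset": [0, 0, -114], "angular": [0, 0, 0], "fingers": -0.8}])

```text
time: 10.98
position: [458.0, 321.6, 13.4]
tcp_rot: [0.0, -0.104, 0.995, 0.0]
contact_force: [-0.5, 0.7, -0.4]
gripper_width: 0.29
grasp_force: 20.0
```

Call:
play_rows(commands=[{"offset": [0, 0, -0.5], "angular": [0, 0, 0], "fingers": -0.8}, {"offset": [0, 0, -1], "angular": [0, 0, 0], "fingers": -0.8}, {"offset": [0, 0, -1.5], "angular": [0, 0, 0], "fingers": -0.8}, {"offset": [0, 0, -2], "angular": [0, 0, 0], "fingers": -0.8}, {"offset": [0, 0, -2], "angular": [0, 0, 0], "fingers": -0.8}])

```text
time: 11.6
position: [457.9, 321.6, 11.5]
tcp_rot: [0.0, -0.104, 0.995, 0.0]
contact_force: [-0.1, 0.7, 4.5]
gripper_width: 0.295
grasp_force: 20.0
```

Touching at 4.5 N. I'll release, lift and look at the lower pair with the arm out of the way.

Call:
play_rows(commands=[{"offset": [0, 0, 0], "angular": [0, 0, 0], "fingers": -0.2}, {"offset": [0, 0, 0], "angular": [0, 0, 0], "fingers": 0.1}, {"offset": [0, 0, 0], "angular": [0, 0, 0], "fingers": 0.1}, {"offset": [0, 0, 10], "angular": [0, 0, 0], "fingers": 0.1}, {"offset": [0, 0, 40], "angular": [0, 0, 0], "fingers": 0.1}])

```text
time: 12.22
position: [457.3, 321.2, 51.1]
tcp_rot: [-0.001, -0.104, 0.995, -0.0]
contact_force: [-0.0, -0.1, 0.5]
gripper_width: 0.546
grasp_force: 0.0
```

Run:
```python
from h import *
im=get_image("top");sd=get_image("side")
for c in("yellow","green"):
    b=[ce for s,ce,m in blobs(im,c) if s[4]<400 and 315<ce[0]<380 and 100<ce[1]<170]
    w=ray(im,b,40);d=w[-1]-w[0]
    print(c,np.round(w,1).tolist(),"mean",np.round(w.mean(0),1),"len",np.linalg.norm(d),"ang",np.degrees(np.arctan2(d[1],d[0])))
cv2.imwrite("pics/t3.png",im["color"][:,:,::-1])
```

```text
yellow [[713.8, -138.1, 40.0], [674.6, -169.3, 40.0], [636.1, -200.9, 40.0]] mean [ 674.8 -169.4   40. ] len 99.96961932518579 ang -141.0418830377694
green [[671.4, -85.4, 40.0], [632.5, -116.9, 40.0], [593.0, -148.6, 40.0]] mean [ 632.3 -117.    40. ] len 100.72294676040427 ang -141.11659774054883
```

View pics/t3.png

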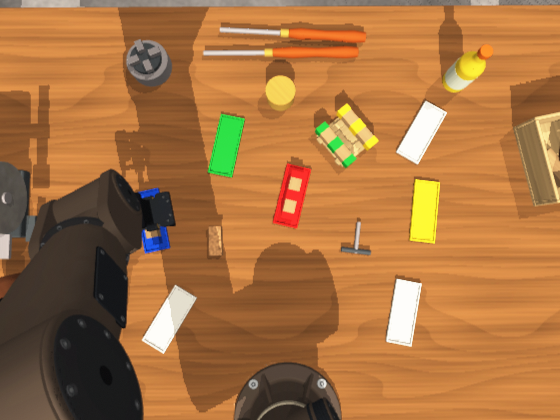

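Red is in its tray (292,195), blue is in its tray (152,220), and the lower pair is undisturbed: green (336,144), yellow (357,127). Next is green at (632.5,-117), long axis 38.9°.

Call:
play_rows(commands=[{"offset": [0, 0, 35], "angular": [0, 0, 0], "fingers": 0.2}, {"offset": [15, -38, 65], "angular": [0, 0, 0.05], "fingers": 0.2}, {"offset": [36, -90, 70], "angular": [0, 0, 0.1], "fingers": 0.2}, {"offset": [57, -143, 70], "angular": [0, 0, 0.16], "fingers": 0.2}, {"offset": [78, -196, 70], "angular": [0, 0, 0.22], "fingers": 0.2}])

```text
time: 12.95
position: [536.2, 123.9, 121.3]
tcp_rot: [0.0, -0.213, 0.977, 0.0]
contact_force: [0.5, 0.6, -0.4]
gripper_width: 0.597
grasp_force: 0.0
```

Call:
play_rows(commands=[{"offset": [21, -52, 0], "angular": [0, 0, 0.06], "fingers": 0.2}, {"offset": [42, -105, 0], "angular": [0, 0, 0.12], "fingers": 0.2}, {"offset": [63, -158, 0], "angular": [0, 0, 0.18], "fingers": 0.2}, {"offset": [84, -210, 0], "angular": [0, 0, 0.225], "fingers": 0.2}, {"offset": [96.7, -242.5, 0], "angular": [0, 0, 0.251], "fingers": 0.2}])

```text
time: 13.58
position: [632.9, -119.5, 120.9]
tcp_rot: [0.0, -0.333, 0.943, -0.0]
contact_force: [-0.8, -0.6, 0.1]
gripper_width: 0.595
grasp_force: 0.0
```

Call:
play_rows(commands=[{"offset": [0, 0, -35], "angular": [0, 0, 0], "fingers": 0.2}, {"offset": [0, 0, -70], "angular": [0, 0, 0], "fingers": 0.2}, {"offset": [0, 0, -92], "angular": [0, 0, 0], "fingers": 0.2}, {"offset": [0, 0, -102], "angular": [0, 0, 0], "fingers": 0.2}, {"offset": [0, 0, -102], "angular": [0, 0, 0], "fingers": 0.2}])

```text
time: 14.2
position: [632.4, -116.9, 18.9]
tcp_rot: [-0.0, -0.333, 0.943, 0.0]
contact_force: [-0.2, 0.1, 0.9]
gripper_width: 0.594
grasp_force: 0.0
```

Call:
play_rows(commands=[{"offset": [0, 0, 0], "angular": [0, 0, 0], "fingers": -0.2}, {"offset": [0, 0, 0], "angular": [0, 0, 0], "fingers": -0.4}, {"offset": [0, 0, 0], "angular": [0, 0, 0], "fingers": -0.6}, {"offset": [0, 0, 0], "angular": [0, 0, 0], "fingers": -0.8}, {"offset": [0, 0, 0], "angular": [0, 0, 0], "fingers": -0.8}])

```text
time: 14.82
position: [632.7, -117.1, 19.6]
tcp_rot: [0.0, -0.333, 0.943, -0.0]
contact_force: [-1.1, 0.3, 5.7]
gripper_width: 0.293
grasp_force: 20.0
```

Call:
play_rows(commands=[{"offset": [0, 0, 6], "angular": [0, 0, 0], "fingers": -0.8}, {"offset": [0, 0, 20], "angular": [0, 0, 0], "fingers": -0.8}, {"offset": [0, 0, 40], "angular": [0, 0, 0], "fingers": -0.8}, {"offset": [0, 0, 65], "angular": [0, 0, 0], "fingers": -0.8}, {"offset": [0, 0, 80], "angular": [0, 0, 0], "fingers": -0.8}])

```text
time: 15.45
position: [633.0, -117.1, 101.6]
tcp_rot: [0.001, -0.333, 0.943, -0.001]
contact_force: [0.4, -1.0, -1.3]
gripper_width: 0.291
grasp_force: 20.0
```

Call:
play_rows(commands=[{"offset": [0, 15, 0], "angular": [0, 0, -0.06], "fingers": -0.8}, {"offset": [1, 45, 0], "angular": [0, 0, -0.18], "fingers": -0.8}, {"offset": [2, 80, 0], "angular": [0, 0, -0.3], "fingers": -0.8}, {"offset": [3, 115, 0], "angular": [0, 0, -0.42], "fingers": -0.8}, {"offset": [4, 150, 0], "angular": [0, 0, -0.54], "fingers": -0.8}])

```text
time: 16.08
position: [636.4, 34.1, 99.8]
tcp_rot: [0.0, -0.067, 0.998, 0.0]
contact_force: [0.1, -0.8, -0.9]
gripper_width: 0.292
grasp_force: 20.0
```

Call:
play_rows(commands=[{"offset": [1, 35, 0], "angular": [0, 0, -0.12], "fingers": -0.8}, {"offset": [2, 70, 0], "angular": [0, 0, -0.23], "fingers": -0.8}, {"offset": [2.6, 95, 0], "angular": [0, 0, -0.31], "fingers": -0.8}, {"offset": [2.6, 110.7, 0], "angular": [0, 0, -0.35], "fingers": -0.8}, {"offset": [2.6, 110.7, -20], "angular": [0, 0, -0.35], "fingers": -0.8}])

```text
time: 16.7
position: [639.7, 145.2, 80.8]
tcp_rot: [0.001, 0.105, 0.994, 0.0]
contact_force: [-0.3, 0.1, -1.2]
gripper_width: 0.289
grasp_force: 20.0
```

Call:
play_rows(commands=[{"offset": [0, 0, -30], "angular": [0, 0, 0], "fingers": -0.8}, {"offset": [0, 0, -52], "angular": [0, 0, 0], "fingers": -0.8}, {"offset": [0, 0, -62], "angular": [0, 0, 0], "fingers": -0.8}, {"offset": [0, 0, -66], "angular": [0, 0, 0], "fingers": -0.8}, {"offset": [0, 0, -66], "angular": [0, 0, 0], "fingers": -0.8}])

```text
time: 17.32
position: [639.3, 143.8, 13.7]
tcp_rot: [0.0, 0.105, 0.994, 0.0]
contact_force: [-0.1, -0.8, -0.7]
gripper_width: 0.293
grasp_force: 20.0
```

Call:
play_rows(commands=[{"offset": [0, 0, -0.5], "angular": [0, 0, 0], "fingers": -0.8}, {"offset": [0, 0, -1], "angular": [0, 0, 0], "fingers": -0.8}, {"offset": [0, 0, -1.5], "angular": [0, 0, 0], "fingers": -0.8}, {"offset": [0, 0, -2], "angular": [0, 0, 0], "fingers": -0.8}, {"offset": [0, 0, -2], "angular": [0, 0, 0], "fingers": -0.8}])

```text
time: 17.95
position: [639.2, 143.8, 11.7]
tcp_rot: [0.0, 0.105, 0.994, 0.0]
contact_force: [-2.2, -0.6, 5.6]
gripper_width: 0.293
grasp_force: 20.0
```

Call:
play_rows(commands=[{"offset": [0, 0, 0], "angular": [0, 0, 0], "fingers": -0.2}, {"offset": [0, 0, 0], "angular": [0, 0, 0], "fingers": 0.1}, {"offset": [0, 0, 0], "angular": [0, 0, 0], "fingers": 0.1}, {"offset": [0, 0, 10], "angular": [0, 0, 0], "fingers": 0.1}, {"offset": [0, 0, 50], "angular": [0, 0, 0], "fingers": 0.1}])

```text
time: 18.58
position: [638.1, 143.6, 60.3]
tcp_rot: [-0.002, 0.105, 0.994, -0.0]
contact_force: [-0.1, 0.5, -0.9]
gripper_width: 0.553
grasp_force: 0.0
```

Call:
play_rows(commands=[{"offset": [0, 0, 40], "angular": [0, 0, 0.04], "fingers": 0.2}, {"offset": [4, -35, 60], "angular": [0, 0, 0.14], "fingers": 0.2}, {"offset": [8, -75, 60], "angular": [0, 0, 0.25], "fingers": 0.2}, {"offset": [13, -115, 60], "angular": [0, 0, 0.36], "fingers": 0.2}, {"offset": [18, -155, 60], "angular": [0, 0, 0.47], "fingers": 0.2}])

```text
time: 19.2
position: [657.2, -12.5, 122.1]
tcp_rot: [0.0, -0.131, 0.991, -0.0]
contact_force: [0.1, -0.3, 0.5]
gripper_width: 0.598
grasp_force: 0.0
```

Call:
play_rows(commands=[{"offset": [5, -40, 0], "angular": [0, 0, 0.11], "fingers": 0.2}, {"offset": [9, -80, 0], "angular": [0, 0, 0.22], "fingers": 0.2}, {"offset": [14, -120, 0], "angular": [0, 0, 0.33], "fingers": 0.2}, {"offset": [17, -148, 0], "angular": [0, 0, 0.4], "fingers": 0.2}, {"offset": [17.9, -158.2, 0], "angular": [0, 0, 0.42], "fingers": 0.2}])

```text
time: 19.82
position: [675.0, -170.9, 121.6]
tcp_rot: [0.0, -0.332, 0.943, -0.0]
contact_force: [0.1, 0.6, -0.1]
gripper_width: 0.601
grasp_force: 0.0
```

Call:
play_rows(commands=[{"offset": [0, 0, -35], "angular": [0, 0, 0], "fingers": 0.2}, {"offset": [0, 0, -70], "angular": [0, 0, 0], "fingers": 0.2}, {"offset": [0, 0, -92], "angular": [0, 0, 0], "fingers": 0.2}, {"offset": [0, 0, -102], "angular": [0, 0, 0], "fingers": 0.2}, {"offset": [0, 0, -102], "angular": [0, 0, 0], "fingers": 0.2}])

```text
time: 20.45
position: [675.0, -168.9, 19.2]
tcp_rot: [-0.0, -0.333, 0.943, 0.0]
contact_force: [-0.6, 0.0, -0.3]
gripper_width: 0.603
grasp_force: 0.0
```

Call:
play_rows(commands=[{"offset": [0, 0, 0], "angular": [0, 0, 0], "fingers": -0.2}, {"offset": [0, 0, 0], "angular": [0, 0, 0], "fingers": -0.4}, {"offset": [0, 0, 0], "angular": [0, 0, 0], "fingers": -0.6}, {"offset": [0, 0, 0], "angular": [0, 0, 0], "fingers": -0.8}, {"offset": [0, 0, 0], "angular": [0, 0, 0], "fingers": -0.8}])

```text
time: 21.08
position: [675.2, -169.6, 19.6]
tcp_rot: [0.0, -0.333, 0.943, -0.0]
contact_force: [-0.1, -0.2, 4.4]
gripper_width: 0.291
grasp_force: 20.0
```

Call:
play_rows(commands=[{"offset": [0, 0, 6], "angular": [0, 0, 0], "fingers": -0.8}, {"offset": [0, 0, 20], "angular": [0, 0, 0], "fingers": -0.8}, {"offset": [0, 0, 40], "angular": [0, 0, 0], "fingers": -0.8}, {"offset": [0, 0, 65], "angular": [0, 0, 0], "fingers": -0.8}, {"offset": [0, 0, 80], "angular": [0, 0, 0], "fingers": -0.8}])

```text
time: 21.7
position: [675.5, -169.6, 101.7]
tcp_rot: [0.001, -0.333, 0.943, -0.001]
contact_force: [-0.5, -0.5, -1.3]
gripper_width: 0.294
grasp_force: 20.0
```

Call:
play_rows(commands=[{"offset": [-12, -10, 0], "angular": [0, 0, -0.05], "fingers": -0.8}, {"offset": [-36, -30, 0], "angular": [0, 0, -0.15], "fingers": -0.8}, {"offset": [-62, -51, 0], "angular": [0, 0, -0.26], "fingers": -0.8}, {"offset": [-88, -73, 0], "angular": [0, 0, -0.37], "fingers": -0.8}, {"offset": [-114, -94, 0], "angular": [0, 0, -0.48], "fingers": -0.8}])

```text
time: 22.32
position: [558.9, -264.4, 98.3]
tcp_rot: [-0.001, -0.096, 0.995, 0.0]
contact_force: [-0.4, -0.1, -0.2]
gripper_width: 0.297
grasp_force: 20.0
```

Call:
play_rows(commands=[{"offset": [-26, -22, 0], "angular": [0, 0, -0.11], "fingers": -0.8}, {"offset": [-52, -43, 0], "angular": [0, 0, -0.21], "fingers": -0.8}, {"offset": [-74, -61, 0], "angular": [0, 0, -0.28], "fingers": -0.8}, {"offset": [-85.2, -70.7, 0], "angular": [0, 0, -0.323], "fingers": -0.8}, {"offset": [-85.2, -70.7, -20], "angular": [0, 0, -0.323], "fingers": -0.8}])

```text
time: 22.95
position: [475.1, -335.3, 79.7]
tcp_rot: [0.001, 0.064, 0.998, -0.001]
contact_force: [-0.2, -0.6, -0.9]
gripper_width: 0.294
grasp_force: 20.0
```

Call:
play_rows(commands=[{"offset": [0, 0, -30], "angular": [0, 0, 0], "fingers": -0.8}, {"offset": [0, 0, -52], "angular": [0, 0, 0], "fingers": -0.8}, {"offset": [0, 0, -62], "angular": [0, 0, 0], "fingers": -0.8}, {"offset": [0, 0, -66], "angular": [0, 0, 0], "fingers": -0.8}, {"offset": [0, 0, -66], "angular": [0, 0, 0], "fingers": -0.8}])

```text
time: 23.58
position: [475.9, -334.3, 13.5]
tcp_rot: [0.0, 0.062, 0.998, -0.0]
contact_force: [-0.1, -0.8, -0.5]
gripper_width: 0.294
grasp_force: 20.0
```

Call:
play_rows(commands=[{"offset": [0, 0, -0.5], "angular": [0, 0, 0], "fingers": -0.8}, {"offset": [0, 0, -1], "angular": [0, 0, 0], "fingers": -0.8}, {"offset": [0, 0, -1.5], "angular": [0, 0, 0], "fingers": -0.8}, {"offset": [0, 0, -2], "angular": [0, 0, 0], "fingers": -0.8}, {"offset": [0, 0, -2], "angular": [0, 0, 0], "fingers": -0.8}])

```text
time: 24.2
position: [475.8, -334.2, 11.6]
tcp_rot: [0.0, 0.062, 0.998, -0.0]
contact_force: [-0.7, 0.8, 5.0]
gripper_width: 0.294
grasp_force: 20.0
```

Call:
play_rows(commands=[{"offset": [0, 0, 0], "angular": [0, 0, 0], "fingers": -0.2}, {"offset": [0, 0, 0], "angular": [0, 0, 0], "fingers": 0.1}, {"offset": [0, 0, 0], "angular": [0, 0, 0], "fingers": 0.1}, {"offset": [0, 0, 10], "angular": [0, 0, 0], "fingers": 0.1}, {"offset": [0, 0, 50], "angular": [0, 0, 0], "fingers": 0.1}])

```text
time: 24.82
position: [475.1, -333.6, 60.6]
tcp_rot: [-0.001, 0.062, 0.998, 0.001]
contact_force: [-0.5, -1.4, 0.4]
gripper_width: 0.548
grasp_force: 0.0
```

Call:
play_rows(commands=[{"offset": [0, 0, 50], "angular": [0, 0, 0], "fingers": 0.1}, {"offset": [0, 0, 100], "angular": [0, 0, 0], "fingers": 0.1}, {"offset": [-35, -40, 120], "angular": [0, 0, 0], "fingers": 0.1}, {"offset": [-75, -80, 120], "angular": [0, 0, 0], "fingers": 0.1}, {"offset": [-115, -110, 120], "angular": [0, 0, 0], "fingers": 0.1}])

```text
time: 25.45
position: [359.5, -445.4, 182.3]
tcp_rot: [0.0, 0.062, 0.998, -0.001]
contact_force: [0.3, 0.6, -0.5]
gripper_width: 0.554
grasp_force: 0.0
```

Call:
play_rows(commands=[{"offset": [-40, -30, 0], "angular": [0, 0, 0], "fingers": 0.1}, {"offset": [-80, -60, 0], "angular": [0, 0, 0], "fingers": 0.1}, {"offset": [-120, -90, 0], "angular": [0, 0, 0], "fingers": 0.1}, {"offset": [-120, -90, 0], "angular": [0, 0, 0], "fingers": 0.1}, {"offset": [-120, -90, 0], "angular": [0, 0, 0], "fingers": 0.1}])

```text
time: 26.08
position: [244.7, -532.6, 181.5]
tcp_rot: [-0.003, 0.065, 0.998, -0.001]
contact_force: [0.1, 1.2, -0.6]
gripper_width: 0.545
grasp_force: 0.0
```

Run:
```python
from h import *
im=get_image("top")
cv2.imwrite("pics/t4.png",im["color"][:,:,::-1])
print([np.round(ray(im,ce,54)[0],1) for s,ce,m in blobs(im,"yellow") if 260<ce[0]<300 and 75<ce[1]<105], "tin was px 280.0 89.9")
```

```text
[array([765.9,  32.4,  54. ])] tin was px 280.0 89.9
```

View pics/t4.png

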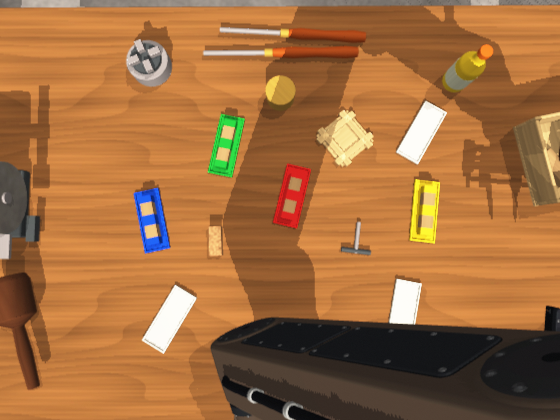

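All four blanks lie lengthwise in the trays of their own colour: green (226,145), blue (152,220), red (292,196), yellow (425,210). The tin is still at (280,90), and the measured shift in its position comes from a shadow cutting across it.

```bash
python3 -c "
from workcell import *
print(finish_job())"
```

```text
the job is handed in; nothing more can be done
None
```

The job is handed in: all four blanks were set down lengthwise in the trays of their own colours, upper pair first, in about 26 s of the 112 s allowed, and the last picture showed the wax tin where it started.

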